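Put the files away in the guarded tray

TASK

Slide the clear guard of the file tray fully open and lay the two files gently on the tray floor, flat and straight, one in each lane, both with their handles at the robot's end; don't drop them in. Then slide the guard fully shut, and leave the other things on the bench where they are.

Things in the scene. Friction and masses are not known exactly. Their poses are not given: they have to be found in the camera images.
- tray: grey tray fixed to the bench, 250 (x) x 390 (y); origin under its centre, x away from the robot, y left, z up. +y half: open bay, rubber floor at z 12, inner x -112 to 112, y 5 to 180, walls 40 high, split into two lanes along x by a rib 6 wide, 6 high at y 92.5. -y half: solid deck 40 high over which the guard slides. Rails on both x edges, 56 high.
- lane_inner (a point): centre of the floor of the lane next to the deck (tray x = 0, y = 47); axes as the tray's. The lane is 84 wide.
- lane_outer (a point): centre of the floor of the lane farther from the deck (tray x = 0, y = 138); axes as the tray's. The lane is 84 wide.
- guard (a joint): travel (m) of the clear sliding guard, an aluminium-framed window 236 x 195, top face 50 above the bench: 0 = shut over the bay, 0.185 = fully open over the deck; opens along the tray's -y. Starts shut or a little ajar, stays where left, 2 N to move.
- pull (a point): the guard's pull: an upright black fin in the middle of the guard, 70 along the tray's x, 14 thick along y, from 50 to 92 above the bench; this point is on it, 72 above the bench. Moves with the guard; axes as the tray's.
- flat_file: flat file, 190 long, 0.15 kg: black handle 100 long, 26 wide, 18 high, flat below; dark steel blade 90 long, 20 wide, 6 thick. Lies on its handle. Origin: centre of mass, on the handle's underside, 15 behind its front end, good to grip; x from handle to tip, z up. Butt at x -85, tip at x +105.
- flat_butt (a point): butt (rear) end of the flat file's handle, 9 above its underside
- round_file: round file, 185 long, 0.13 kg: black handle 90 long, 26 wide, 18 high, flat below; dark steel round blade 95 long, 9 then 7 thick. Lies on its handle. Origin: centre of mass, on the handle's underside, 15 behind its front end, good to grip; x from handle to tip, z up. Butt at x -75, tip at x +110.
- round_butt (a point): butt (rear) end of the round file's handle, 9 above its underside
- vblock: bystander, to be left alone: dark steel V-block, 50 x 130 x 40, lying between the robot and the files
- red_box: bystander, to be left alone: small open red plastic box, 65 x 65 x 55, left of the files
- screwdriver: bystander, to be left alone: screwdriver, about 180 long, lying beyond the files; not a file
- pliers: bystander, to be left alone: pliers with blue grips, about 160 long, beyond the tray
- bushing: bystander, to be left alone: steel bushing, 56 diameter, 35 high, left of the files
- flange: bystander, to be left alone: aluminium flange, 80 diameter, 35 high, left and near the robot
- brush: bystander, to be left alone: hand brush lying right of the robot, near the tray

How it is judged:
On the way, in this order (a step that is already met when the one before it is completed fails the run):
1. the guard has been slid fully open (0.17 m or more) (value of joint guard above 0.17 m), for 0.1 s.
2. both files lie flat and straight in the tray, one in each lane, handles at the robot's end, let go (z of each of flat_file, round_file in the frame of tray below 0.019 m and angle between each of flat_file, round_file's own z axis and vertical below 0.15 rad and angle between the x axis of each of flat_file, round_file and the x axis of tray, either way round below 0.2 rad and x of each of flat_butt, round_butt in the frame of tray below -0.04 m and linear speed of each of flat_file, round_file below 0.03 m/s and contact force between the fingers and flat_file below 0.1 N and contact force between the fingers and round_file below 0.1 N and ((y of flat_file in the frame of lane_inner between -0.028 and 0.028 m and x of flat_file in the frame of lane_inner between -0.06 and 0.06 m and y of round_file in the frame of lane_outer between -0.028 and 0.028 m and x of round_file in the frame of lane_outer between -0.06 and 0.06 m) or (y of flat_file in the frame of lane_outer between -0.028 and 0.028 m and x of flat_file in the frame of lane_outer between -0.06 and 0.06 m and y of round_file in the frame of lane_inner between -0.028 and 0.028 m and x of round_file in the frame of lane_inner between -0.06 and 0.06 m))), for 0.2 s.
At the end, for the whole second after the job is handed in: Both files at rest, let go, flat on the tray floor (tilt < 0.15 rad, within 7 mm), one per lane (28 mm of its middle line, 60 mm along it), aligned within 0.2 rad, butts 40 mm or more to the robot's side of the tray centre; guard shut within 8 mm (all of step 2 and value of joint guard below 0.008 m); the robot touches nothing.
It fails at once if a file is dropped into the tray (let go and falling faster than 0.5 m/s, that is from more than about 13 mm) ((x of flat_file in the frame of tray between -0.12 and 0.12 m and y of flat_file in the frame of tray between -0.02 and 0.2 m and contact force between the fingers and flat_file below 0.05 N and linear speed of flat_file above 0.5 m/s) or (x of round_file in the frame of tray between -0.12 and 0.12 m and y of round_file in the frame of tray between -0.02 and 0.2 m and contact force between the fingers and round_file below 0.05 N and linear speed of round_file above 0.5 m/s)).
It fails at once if another thing on the bench is moved by more than 30 mm (distance of any of vblock, red_box, screwdriver, pliers, bushing, flange, brush from where it was at the start of the episode above 0.03 m).
It also fails if it takes over 72 s, if anything falls off the work surface, if the arm or the gripper's body presses on something with over 40 N, if the wrist force passes 120 N, or if a joint passes its speed limit or range.

ROBOT

A 6-joint arm with a two-finger parallel gripper is mounted at the origin on the work surface. World frame = base frame: x ahead of the robot, y to its left, z up, the work surface at z = 0. Lengths are in m, angles in rad, forces in N, time in s.
With the tool pointing down it reaches from about 0.3 to 0.775 m from the base axis. Payload 14.6 kg.
Tool frame: the origin (TCP) lies midway between the tips of the shut fingers; the grasp point (between the pads) lies 19 mm behind it (ctrl.pinch_z is the z of the grasp point in the tool frame, in m); z points along the fingers, y is the line along which they close (so a half turn about z gives the same grasp; the last joint's range is limited). The gripper opens to 94 mm and grips with 3 to 60 N. Pads are 16 mm wide; open, the fingers measure 119 mm over their backs; the gripper's body (75 mm by 177 mm) begins 78 mm behind the grasp point.
Start: joints at [1.178, 0.3, 1.521, -0, 1.321, -0.067], TCP at [0.176, 0.521, 0.205] pointing down, gripper open.
Joint ranges: [-3.03, 3.03], [-0.79, 2.21], [0.23, 2.52], [-1.04, 4.18], [0, 3.07], [-2.55, 2.55]. Speed limits (rad/s): [2.22, 2.22, 2.57, 3.14, 3.14, 3.14].

INTERFACE

Orientations are given as [roll, pitch, yaw] about the fixed x, y, z axes, in that order (R = Rz(yaw) Ry(pitch) Rx(roll)).
In Python, from station import ctrl, camera, ticket gives the robot as it stands. The module is installed in compiled form; this text tells all that it offers.
- The arm moves only by the shell command python3 -m inch 'ROWS' [FORCE]. ROWS is text: rows parted by semicolons, each of 7 numbers parted by spaces: the opening, from -1 (shut) to 1 (fully open), then the shift along the tool's x, y, z in units of 0.03 m (1.0 is 0.03 m), then the turn, a rotation vector about the tool's x, y, z in units of 10 degrees (1.0 is 10 degrees). In form: grip dx dy dz rx ry rz; .... A call has 1 to 10 rows; each row shifts and turns the commanded pose from where the row before left it, along the tool's axes as they then stand; what a row does not reach is not made up. A row lasts 1/8 s, in which the tool goes at most 62.5 mm and 10.7 degrees, less where a joint would pass 70% of its speed; a pose out of reach is approached as far as the arm can. A call with a number of a shift or a turn outside -1 to 1 is refused whole. A call with a gripper value outside its range is refused whole. The fingers move at their own pace and stop on an object; FORCE is the grip in N (left out, the last holds). Time passes only in rows, so rows that do not move let the fingers close. It gives the time, the measured TCP pose, the force, the opening and the grip force at its end, in the units of the state.
- ctrl.get_obs(): the state, without advancing time (a new reading comes with each control period).
- camera(name): name is "side" or "top"; returns a dict with "img" (480x640x3 uint8, blue, green, red), "range_z" (480x640 float32, m along the optical axis (not along the pixel's ray), 0 where there is no reading), "intrinsics" (3x3 intrinsics, pixels), "k1" (the pictures are not rectified: a ray, as slopes to the right and down, at radius r is drawn at 1 + k1 r^2 times it, then the intrinsics apply), "view" (4x4, takes a point from world to camera coordinates). Camera axes: x right, y down, z forward; pixel columns grow to the right and rows downward; lengths in m; the calibration is good to about 2 mm. A picture is of the moment at which its call begins.
- ticket.hand_in(): hands the job in; it is judged then, once.
The state is a dict: "time_s": time; "qpos": joint angles; "joint_vel": joint speeds; "tau": joint torques, N m; "ee_pos": TCP position; "eef_rot": TCP orientation; "force": force on the tool from outside, world axes, zero at the start; "moment": the same for the moment, N m; "grip_width": finger opening in m; "grip_force": force on a finger pad.
Only numpy, scipy, OpenCV 4.12 (cv2) and the standard library are available. Lean on these libraries where they do the work, as an engineer would, in place of code of your own. Each camera call takes 0.05 s, during which the arm holds its last target. There are 200 camera calls.

## Working session

There is one attempt and no reset: what is moved stays moved. The work goes in short steps, Python scripts to look and compute and a shell command to move; the robot and the scene stay as the last step left them, time stands still between calls to the robot, and variables do not carry over. Pictures are saved under pics/ and viewed, at most 10 in all, crops included, and the job is handed in when it is done.

```bash
mkdir -p pics; cat > h.py <<'E'
import numpy as np, cv2
from station import ctrl, camera, ticket
def ray(c,uv):
    K=c["intrinsics"];k=c["k1"];uv=np.atleast_2d(uv).astype(float)
    d=np.c_[(uv[:,0]-K[0,2])/K[0,0],(uv[:,1]-K[1,2])/K[1,1]];p=d.copy()
    for _ in range(20): p=d/(1+k*(p**2).sum(1,keepdims=True))
    V=np.array(c["view"]);R=V[:3,:3];o=-R.T@V[:3,3]
    return o,np.c_[p,np.ones(len(p))]@R
def plane(c,uv,z):
    o,d=ray(c,uv);return o+d*((z-o[2])/d[:,2:])
def depthpts(c,uv):
    o,d=ray(c,uv);uv=np.atleast_2d(uv).astype(int)
    return o+d*c["range_z"][uv[:,1],uv[:,0]][:,None]
def proj(c,P):
    V=np.array(c["view"]);q=np.atleast_2d(P)@V[:3,:3].T+V[:3,3];s=q[:,:2]/q[:,2:]
    s=s*(1+c["k1"]*(s**2).sum(1,keepdims=True));K=c["intrinsics"]
    return np.c_[s[:,0]*K[0,0]+K[0,2],s[:,1]*K[1,1]+K[1,2]]
E
python3 - <<'E'
from h import *
import pickle
for n in("top","side"):
    c=camera(n);pickle.dump(c,open(n+"0.pkl","wb"));cv2.imwrite(f"pics/{n}0.png",c["img"])
    o,_=ray(c,[320,240]);print(n,o,c["k1"],c["intrinsics"][0],np.array(c["view"])[:3,:3].round(2).tolist())
s=ctrl.get_obs();print(s,ctrl.pinch_z)
E
```

```text
top [0.39232878 0.09176391 1.15700849] -0.009074598745439437 [476.62029056   0.         324.90316233] [[0.02, -1.0, 0.01], [-0.99, -0.02, -0.13], [0.13, -0.01, -0.99]]
side [ 0.09699377 -0.86227002  0.6573111 ] -0.047584562352985714 [448.66115859   0.         317.79013686] [[0.92, -0.39, 0.03], [-0.17, -0.45, -0.88], [0.35, 0.8, -0.48]]
{'time_s': 0.1, 'qpos': array([ 1.17840738e+00,  3.00414428e-01,  1.52150490e+00,  4.21132615e-06,
        1.32067642e+00, -6.66178888e-02]), 'joint_vel': array([-0.00077294, -0.00131901, -0.00187703,  0.00017762,  0.00306715,
        0.00124005]), 'tau': array([-5.05024018e-04, -5.32645833e+01, -3.53282225e+01,  7.08885561e-02,
        2.35523534e-02, -9.07132085e-05]), 'ee_pos': array([0.17594696, 0.52086137, 0.20494964]), 'eef_rot': array([-3.14059206e+00, -7.08443552e-05,  2.81582051e+00]), 'force': array([-0.37741203, -0.26600296,  0.7171224 ]), 'moment': array([0.05954155, 0.04961433, 0.02764552]), 'grip_force': 0.0, 'grip_width': 0.09407206061600185} -0.0188
```

View pics/top0.png

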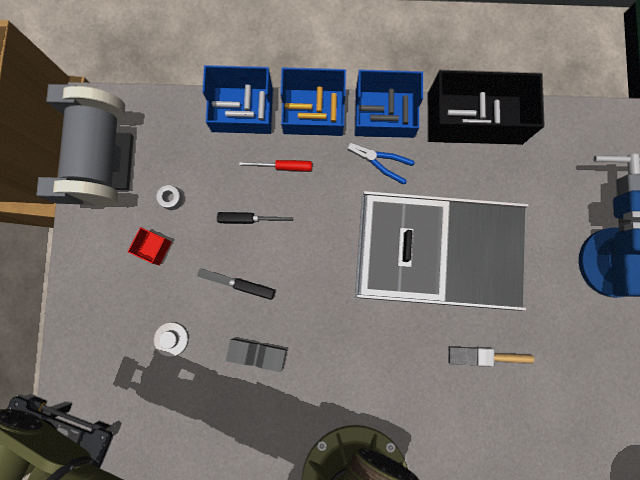

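View pics/side0.png

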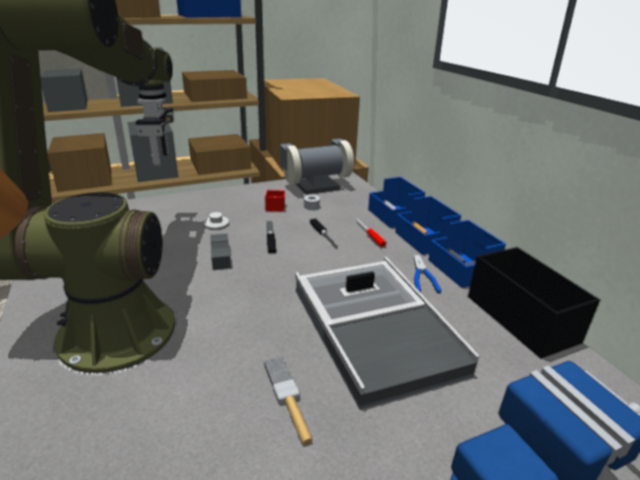

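The top view shows the flat file with its handle at (228..275, 282..294) and blade to (198,272). The round file has its handle at (218..256, 217) and tip at (293,218). The tray spans (357,193)-(526,309) and the fin is at (406,246). In the side view the flat handle is at about (271,237), the round one at about (317,226) and the fin at about (360,282).

```bash
cat > m.py <<'E'
from h import *
def blob(c,roi,thr,mn=30):
    x0,y0,x1,y1=roi;g=c["img"][y0:y1,x0:x1].max(2)
    m=(g<thr).astype(np.uint8);n,l,s,ce=cv2.connectedComponentsWithStats(m)
    i=1+s[1:,4].argmax();cn,_=cv2.findContours((l==i).astype(np.uint8),0,1)
    pts=np.argwhere(l==i)[:,::-1]+[x0,y0]
    return pts,cv2.minAreaRect(np.concatenate(cn)+np.array([x0,y0]))
def tri(a,ua,b,ub):
    o1,d1=ray(a,ua);o2,d2=ray(b,ub);d1=d1[0];d2=d2[0]
    t=np.linalg.lstsq(np.c_[d1,-d2],o2-o1,rcond=None)[0]
    p,q=o1+d1*t[0],o2+d2*t[1];return (p+q)/2,np.linalg.norm(p-q)
E
python3 - <<'E'
from m import *
import pickle
t=pickle.load(open("top0.pkl","rb"));s=pickle.load(open("side0.pkl","rb"))
for n,rt,rs,z in(("flat",(190,262,285,305),(260,215,282,256),.018),("round",(210,205,300,230),(305,212,330,240),.018),("fin",(398,225,415,270),(340,265,380,300),.092)):
    pt,r=blob(t,rt,60);ps,rs_=blob(s,rs,60)
    bx=cv2.boxPoints(r);W=plane(t,bx,z)
    c=np.array(r[0]);P=depthpts(t,pt)
    print(n,"area",len(pt),"rect",np.round(r[0],1),np.round(r[1],1),round(r[2],1))
    print("  corners",W[:,:2].round(4).tolist(),"centre",plane(t,c,z)[0].round(4),"depth z",np.percentile(P[:,2],[10,50,90]).round(4))
    print("  tri centroid",tri(t,c,s,np.array(rs_[0])),len(ps),np.round(rs_[0],1))
g=t["img"].max(2)
for u in([359,193],[526,205],[525,309],[357,297],[449,201],[446,301]): print(u,plane(t,u,.056)[0].round(4),depthpts(t,u)[0].round(4))
# zoomed composite
a=cv2.resize(t["img"][180:320,345:540],None,fx=3,fy=3,interpolation=cv2.INTER_CUBIC)
b=cv2.resize(t["img"][195:305,185:305],(0,0),fx=1.7,fy=1.7,interpolation=cv2.INTER_CUBIC)
o=np.zeros((420,800,3),np.uint8);o[:,:585]=a;o[:b.shape[0],590:590+b.shape[1]]=b
cv2.imwrite("pics/z.png",o)
E
```

```text
flat area 364 rect [253.7 288.5] [41.9 11.1] 16.7
  corners [[0.4354, 0.2981], [0.4608, 0.2917], [0.4345, 0.1951], [0.4092, 0.2018]] centre [0.435  0.2466 0.018 ] depth z [0.0152 0.019  0.0219]
  tri centroid (array([0.43477745, 0.24796407, 0.0091342 ]), np.float64(0.0010623538776807927)) 132 [271. 243.]
round area 375 rect [235.5 217.5] [11. 37.] 90.0
  corners [[0.6178, 0.3432], [0.6201, 0.2536], [0.593, 0.2525], [0.5907, 0.3418]] centre [0.6054 0.2978 0.018 ] depth z [0.0135 0.0186 0.0219]
  tri centroid (array([0.60403737, 0.2991735 , 0.01422115]), np.float64(0.00425527828555807)) 95 [316.8 225.3]
fin area 236 rect [407.1 245.5] [ 7.5 31.3] 3.2
  corners [[0.502, -0.0949], [0.5734, -0.0986], [0.5729, -0.1158], [0.5014, -0.1119]] centre [ 0.5373 -0.1053  0.092 ] depth z [0.0793 0.093  0.0964]
  tri centroid (array([ 0.53894224, -0.1083182 ,  0.07346165]), np.float64(0.0018151282442818916)) 406 [359.9 281.6]
[359, 193] [0.6646 0.0023 0.056 ] [ 6.785e-01 -2.300e-03 -3.000e-04]
[526, 205] [ 0.6461 -0.395   0.056 ] [ 0.6453 -0.3933  0.0596]
[525, 309] [ 0.401  -0.3852  0.056 ] [ 0.401  -0.3838  0.0591]
[357, 297] [0.4197 0.0034 0.056 ] [0.42   0.0025 0.0439]
[449, 201] [ 0.6509 -0.2114  0.056 ] [ 0.6531 -0.2139  0.0468]
[446, 301] [ 0.4153 -0.2021  0.056 ] [ 0.4155 -0.2058  0.0423]
```

View pics/z.png

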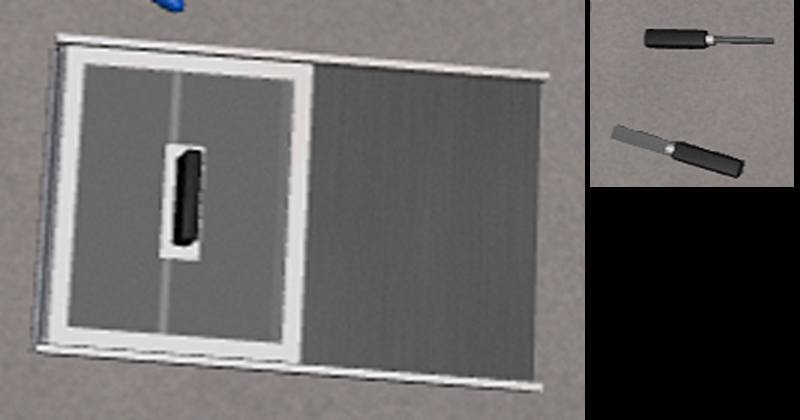

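The zoom shows the rail ends (outer edges, original pixels) at about (364,191.7), (528,204), (357,297.3) and (525.7,310). The guard is nearly shut. The flat file's handle is at its right end, the round file's at its left end.

```bash
cat > p.py <<'E'
# usage: p.py x y z yaw : turns (about tool z) first, then shift in tool units
from h import *
import sys
from scipy.spatial.transform import Rotation as R
x,y,z,yaw=map(float,sys.argv[1:5])
s=ctrl.get_obs();R0=R.from_euler("xyz",s["eef_rot"]);Rt=R.from_euler("xyz",[np.pi,0,yaw])
rv=np.degrees((R0.inv()*Rt).as_rotvec())/10
d=np.array([x,y,z])-s["ee_pos"]
print("t",round(s["time_s"],2),"pos",s["ee_pos"].round(4),"rpy",s["eef_rot"].round(3),"q6",s["qpos"][5].round(2),"w",round(s["grip_width"],4),"gf",round(s["grip_force"],1),"F",s["force"].round(1))
print("turn",rv.round(2),"then level shift",(Rt.inv().apply(d)/.03).round(2),"in xy",(Rt.inv().apply(d*[1,1,0])/.03).round(2))
E
python3 - <<'E'
from h import *
import pickle
t=pickle.load(open("top0.pkl","rb"));s=pickle.load(open("side0.pkl","rb"))
W=plane(t,[[364,191.7],[528,204],[525.7,310],[357,297.3]],.056)[:,:2]
print(W.round(4)); e=lambda a,b:(W[b]-W[a])
print("lens",[round(np.linalg.norm(e(*k)),4) for k in((0,1),(3,2),(3,0),(2,1))],"yaws",np.arctan2(e(0,1)[1],e(0,1)[0])+np.pi/2,np.arctan2(e(3,2)[1],e(3,2)[0])+np.pi/2,[np.arctan2(e(*k)[1],e(*k)[0]) for k in((3,0),(2,1))])
C=W.mean(0);print("C",C)
for yaw in(-.05,):
    Rm=np.array([[np.cos(yaw),-np.sin(yaw)],[np.sin(yaw),np.cos(yaw)]])
    print("fin in tray",Rm.T@(np.array([.5373,-.1053])-C))
    for n,v in(("inner",(0,.047)),("outer",(0,.138)),("flatInner",(-.01,.047)),("roundOuter",(-.017,.138))):print(n,(C+Rm@v).round(4))
# file axes from handle ends
f=np.array([[.4354,.2981],[.4608,.2917],[.4345,.1951],[.4092,.2018]]);front=f[:2].mean(0);butt=f[2:].mean(0)
for n,front,butt in(("flat",front,butt),("round",np.array([.60655,.2530]),np.array([.60425,.3425]))):
    a=front-butt;L=np.linalg.norm(a);a/=L;print(n,"L",L,"head",np.arctan2(a[1],a[0]),"origin",front-.015*a)
E
python3 p.py .5373 -.1053 .15 3.09
```

```text
[[ 0.668  -0.0095]
 [ 0.6487 -0.3998]
 [ 0.3988 -0.3867]
 [ 0.419   0.0034]]
lens [np.float64(0.3908), np.float64(0.3907), np.float64(0.2494), np.float64(0.2503)] yaws -0.049537975882129714 -0.05178849739138913 [np.float64(-0.05199099065499545), np.float64(-0.05225151058458296)]
C [ 0.53363042 -0.19816793]
fin in tray [-0.00097646  0.09293527]
inner [ 0.536  -0.1512]
outer [ 0.5405 -0.0603]
flatInner [ 0.526  -0.1507]
roundOuter [ 0.5235 -0.0595]
flat L 0.0999583163123509 head 1.3050707319254218 origin [0.44416086 0.28042647]
round L 0.0895295481949954 head -1.5451036576227999 origin [0.60616465 0.26799505]
t 0.1 pos [0.1759 0.5209 0.2049] rpy [-3.141 -0.     2.816] q6 -0.07 w 0.0941 gf 0.0 F [-0.4 -0.3  0.7]
turn [-0.01 -0.   -1.57] then level shift [-13.11 -20.22   1.83] in xy [-13.11 -20.22  -0.  ]
```

```bash
python3 -m inch '0.2 0 0 0 0 0 -0.78; 0.2 0 0 0 0 0 -0.78; 0.2 -0.65 -1 0 0 0 0; 0.2 -0.65 -1 0 0 0 0; 0.2 -0.65 -1 0 0 0 0; 0.2 -0.65 -1 0 0 0 0; 0.2 -0.65 -1 0 0 0 0; 0.2 -0.65 -1 0 0 0 0; 0.2 -0.65 -1 0 0 0 0' 20
python3 -m inch '0.2 -0.65 -1 0 0 0 0; 0.2 -0.65 -1 0 0 0 0; 0.2 -0.65 -1 0 0 0 0; 0.2 -0.65 -1 0 0 0 0; 0.2 -0.65 -1 0 0 0 0; 0.2 -0.65 -1 0 0 0 0; 0.2 -0.65 -1 0 0 0 0; 0.2 -0.65 -1 0 0 0 0; 0.2 -0.65 -1 0 0 0 0; 0.2 -0.65 -1 0 0 0 0'
python3 -m inch '0.2 -0.65 -1 0 0 0 0; 0.2 -0.65 -1 0 0 0 0; 0.2 -0.2 -0.5 0.9 0 0 0; 0.2 0 0 0.8 0 0 0; 0.2 0 0 0 0 0 0'
python3 p.py .5373 -.1053 .064 3.09
```

```text
time_s: 1.23
ee_pos: [0.3015, 0.3029, 0.2053]
eef_rot: [-3.141, -0.0, 3.088]
force: [0.2, 0.3, 0.4]
grip_width: 0.0562
grip_force: 0.0
time_s: 2.48
ee_pos: [0.4801, -0.0071, 0.2052]
eef_rot: [3.142, -0.0, 3.088]
force: [0.5, 0.3, -0.2]
grip_width: 0.0561
grip_force: 0.0
time_s: 3.1
ee_pos: [0.5198, -0.0832, 0.1529]
eef_rot: [3.141, -0.004, 3.088]
force: [0.7, -0.6, 0.7]
grip_width: 0.0563
grip_force: 0.0
t 3.1 pos [ 0.5198 -0.0832  0.1529] rpy [ 3.141 -0.004  3.088] q6 -1.75 w 0.0563 gf 0.0 F [ 0.7 -0.6  0.7]
turn [ 0.   -0.02 -0.01] then level shift [-0.62 -0.71  2.96] in xy [-0.62 -0.71 -0.  ]
```

```bash
python3 -m inch '0.2 -0.62 -0.71 0.5 0 0 0; 0.2 0 0 0.9 0 0 0; 0.2 0 0 0.9 0 0 0; 0.2 0 0 0.65 0 0 0; 0.2 0 0 0 0 0 0; -0.9 0 0 0 0 0 0; -0.9 0 0 0 0 0 0; -0.9 0 0 0 0 0 0; -0.9 0 0 0 0 0 0' 15
python3 p.py .528 -.292 .064 3.09
```

```text
time_s: 4.22
ee_pos: [0.5382, -0.1055, 0.0662]
eef_rot: [-3.142, 0.0, 3.088]
force: [-0.8, 0.8, -0.2]
grip_width: 0.0199
grip_force: 0.0
t 4.22 pos [ 0.5382 -0.1055  0.0662] rpy [-3.142  0.     3.088] q6 -1.78 w 0.0199 gf 0.0 F [-0.8  0.8 -0.2]
turn [-0.    0.   -0.01] then level shift [ 0.02 -6.23  0.07] in xy [ 0.02 -6.23 -0.  ]
```

```bash
python3 -m inch '-0.9 0 0 0 0 0 0; -0.9 0 0 0 0 0 0; -0.9 0 -0.3 0 0 0 0; -0.9 0 -0.7 0 0 0 0; -0.9 0 -0.9 0 0 0 0; -0.9 0 -1 0 0 0 0; -0.9 0 -1 0 0 0 0; -0.9 0 -0.9 0 0 0 0; -0.9 0 -0.7 0 0 0 0; -0.9 0 -0.3 0 0 0 0'
python3 -m inch '-0.9 0 -0.1 0 0 0 0;-0.9 0 -0.1 0 0 0 0;-0.9 0 0 0 0 0 0'
python3 p.py .528 -.292 .064 3.09
```

```text
time_s: 5.48
ee_pos: [0.5288, -0.2807, 0.0661]
eef_rot: [-3.141, 0.001, 3.087]
force: [2.0, 2.3, 3.8]
grip_width: 0.0141
grip_force: 15.0
time_s: 5.85
ee_pos: [0.5286, -0.2852, 0.0661]
eef_rot: [-3.141, 0.0, 3.088]
force: [1.9, -0.6, 5.0]
grip_width: 0.0133
grip_force: 15.0
t 5.85 pos [ 0.5286 -0.2852  0.0661] rpy [-3.141  0.     3.088] q6 -2.07 w 0.0133 gf 15.0 F [ 1.9 -0.6  5. ]
turn [-0.    0.   -0.01] then level shift [ 0.01 -0.23  0.07] in xy [ 0.01 -0.23 -0.  ]
```

```bash
python3 -m inch '-0.9 0 -0.15 0 0 0 0;-0.9 0 -0.05 0 0 0 0;-0.9 0 0 0 0 0 0'
python3 -m inch '0 0 0 0 0 0 0;0 0 0 0 0 0 0; 0 0 0 0 0 0 0; 0 0 0 -0.9 0 0 0; 0 0 0 -0.9 0 0 0;0 0 0 -0.9 0 0 0;0 0 0 0 0 0 0'
python3 p.py .4445 .2805 .15 1.305
```

```text
time_s: 6.22
ee_pos: [0.5285, -0.2869, 0.066]
eef_rot: [3.135, -0.002, 3.09]
force: [1.6, 30.2, 14.6]
grip_width: 0.0146
grip_force: 15.0
time_s: 7.1
ee_pos: [0.5287, -0.2919, 0.1486]
eef_rot: [-3.14, 0.003, 3.088]
force: [-0.4, 0.2, 0.0]
grip_width: 0.0468
grip_force: 0.0
t 7.1 pos [ 0.5287 -0.2919  0.1486] rpy [-3.140e+00  3.000e-03  3.088e+00] q6 -2.08 w 0.0468 gf 0.0 F [-0.4  0.2  0. ]
turn [1.000e-02 2.000e-02 1.021e+01] then level shift [17.67 -7.72 -0.05] in xy [17.67 -7.72 -0.  ]
```

```bash
python3 - <<'E'
from m import *
import pickle
t=camera("top");pickle.dump(t,open("top1.pkl","wb"));cv2.imwrite("pics/t1.png",t["img"][170:330,340:560].repeat(3,0).repeat(3,1))
E
```

```text
(no output)
```

View pics/t1.png

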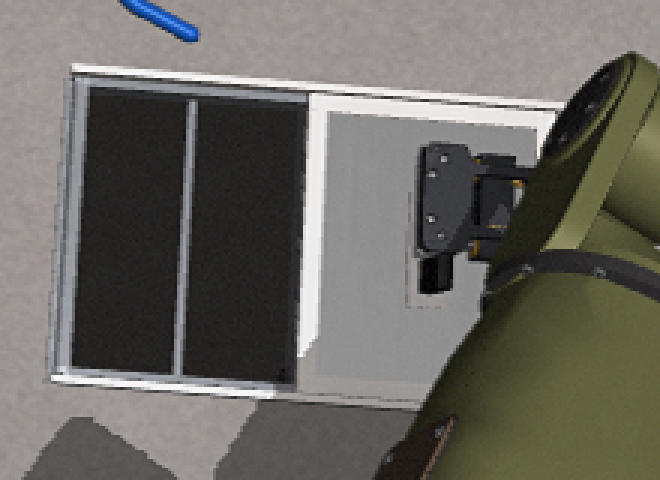

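The guard is fully open (the stop was felt at 30 N). The dark floor and the rib are visible, with the rib at about (404,203)-(399,295) in the full picture. Next I check the rib and floor heights and go to the flat file.

```bash
python3 - <<'E'
from h import *
import pickle
t=pickle.load(open("top1.pkl","rb"))
P=plane(t,[[404,204],[399.3,294]],.018);print(P.round(4));y=-.051;C=np.array([.5336,-.1982]);Rm=np.array([[np.cos(y),-np.sin(y)],[np.sin(y),np.cos(y)]])
print("rib in tray",(P[:,:2]-C)@Rm, "floor depth z",[np.median([depthpts(t,[u+i,v+j])[0][2] for i in range(-3,4) for j in range(-3,4)]).round(4) for u,v in((385,230),(385,270),(422,230),(420,270))])
E
python3 -m inch '0.2 0 0 0 0 0 1; 0.2 0 0 0 0 0 1; 0.2 0 0 0 0 0 1; 0.2 0 0 0 0 0 1; 0.2 0 0 0 0 0 1; 0.2 0 0 0 0 0 1; 0.2 0 0 0 0 0 1; 0.2 0 0 0 0 0 1; 0.2 0 0 0 0 0 1; 0.2 0 0 0 0 0 1'
python3 -m inch '0.2 0.98 -0.43 0 0 0 0; 0.2 0.98 -0.43 0 0 0 0; 0.2 0.98 -0.43 0 0 0 0; 0.2 0.98 -0.43 0 0 0 0; 0.2 0.98 -0.43 0 0 0 0; 0.2 0.98 -0.43 0 0 0 0; 0.2 0.98 -0.43 0 0 0 0; 0.2 0.98 -0.43 0 0 0 0; 0.2 0.98 -0.43 0 0 0 0'
python3 -m inch '0.2 0.98 -0.43 0 0 0 0; 0.2 0.98 -0.43 0 0 0 0; 0.2 0.98 -0.43 0 0 0 0; 0.2 0.98 -0.43 0 0 0 0; 0.2 0.98 -0.43 0 0 0 0; 0.2 0.98 -0.43 0 0 0 0; 0.2 0.98 -0.43 0 0 0 0; 0.2 0.98 -0.43 0 0 0 0; 0.2 0.98 -0.43 0 0 0 0; 0.2 0 0 0 0 0 0'
python3 p.py .4445 .2805 .004 1.305
```

```text
[[ 0.6494 -0.1113  0.018 ]
 [ 0.4301 -0.1005  0.018 ]]
rib in tray [[ 0.11123428  0.09271014]
 [-0.10835268  0.09229459]] floor depth z [np.float64(0.0141), np.float64(0.0146), np.float64(0.0134), np.float64(0.0141)]
time_s: 8.4
ee_pos: [0.5276, -0.291, 0.1451]
eef_rot: [-3.139, -0.001, 1.337]
force: [0.1, 0.0, -0.3]
grip_width: 0.0564
grip_force: 0.0
time_s: 9.52
ee_pos: [0.474, -0.0063, 0.1456]
eef_rot: [-3.14, 0.0, 1.343]
force: [0.1, -0.9, 0.1]
grip_width: 0.0566
grip_force: 0.0
time_s: 10.78
ee_pos: [0.4207, 0.2777, 0.1455]
eef_rot: [-3.14, 0.001, 1.345]
force: [-0.2, -0.0, -0.3]
grip_width: 0.0564
grip_force: 0.0
t 10.78 pos [0.4207 0.2777 0.1455] rpy [-3.140e+00  1.000e-03  1.345e+00] q6 0.74 w 0.0564 gf 0.0 F [-0.2 -0.  -0.3]
turn [-0.01  0.01  0.23] then level shift [0.3  0.74 4.72] in xy [0.3  0.74 0.  ]
```

```bash
python3 -m inch '0.2 0 0 0 0 0 0.23; 0.2 0.3 0.74 0.4 0 0 0; 0.2 0 0 1 0 0 0; 0.2 0 0 1 0 0 0; 0.2 0 0 1 0 0 0; 0.2 0 0 0.7 0 0 0; 0.2 0 0 0.4 0 0 0; 0.2 0 0 0 0 0 0'
python3 p.py .4445 .2805 .004 1.305
```

```text
time_s: 11.78
ee_pos: [0.4451, 0.2789, 0.0112]
eef_rot: [-3.14, 0.001, 1.302]
force: [-0.2, 0.2, -0.0]
grip_width: 0.0564
grip_force: 0.0
t 11.78 pos [0.4451 0.2789 0.0112] rpy [-3.140e+00  1.000e-03  1.302e+00] q6 0.76 w 0.0564 gf 0.0 F [-0.2  0.2 -0. ]
turn [-0.01  0.01 -0.02] then level shift [ 0.05 -0.03  0.24] in xy [ 0.05 -0.03 -0.  ]
```

```bash
python3 -m inch '0.2 0 0 0.24 0 0 0; 0.2 0 0 0 0 0 0; -0.6 0 0 0 0 0 0; -0.6 0 0 0 0 0 0; -0.6 0 0 0 0 0 0; -0.6 0 0 0 0 0 0; -0.6 0 0 0 0 0 0; -0.6 0 0 0 0 0 0' 20
python3 -m inch '-0.6 0 0 -0.5 0 0 0; -0.6 0 0 -1 0 0 0; -0.6 0 0 -1 0 0 0; -0.6 0 0 -1 0 0 0; -0.6 0 0 -1 0 0 0; -0.6 0 0 0 0 0 0'
python3 p.py .526 -.151 .14 -.051
python3 - <<'E'
from m import *
import pickle
t=camera("top");s=camera("side");o=np.zeros((420,800,3),np.uint8)
a=t["img"][210:340,180:320];b=s["img"][150:290,210:340]
o[:390,:420]=cv2.resize(a,None,fx=3,fy=3);o[:392,430:794]=cv2.resize(b,None,fx=2.8,fy=2.8);cv2.imwrite("pics/t2.png",o)
E
```

```text
time_s: 12.78
ee_pos: [0.4454, 0.2796, 0.0049]
eef_rot: [3.142, -0.0, 1.303]
force: [-1.3, -0.3, 2.6]
grip_width: 0.0258
grip_force: 19.9
time_s: 13.52
ee_pos: [0.4463, 0.28, 0.1422]
eef_rot: [3.138, -0.003, 1.303]
force: [1.3, 1.3, -2.4]
grip_width: 0.0259
grip_force: 19.9
t 13.53 pos [0.4463 0.28   0.1422] rpy [ 3.138e+00 -3.000e-03  1.303e+00] q6 0.76 w 0.0259 gf 19.9 F [ 1.3  1.3 -2.4]
turn [ 0.   -0.03  7.76] then level shift [ 3.39 14.21  0.07] in xy [ 3.39 14.21  0.  ]
```

View pics/t2.png

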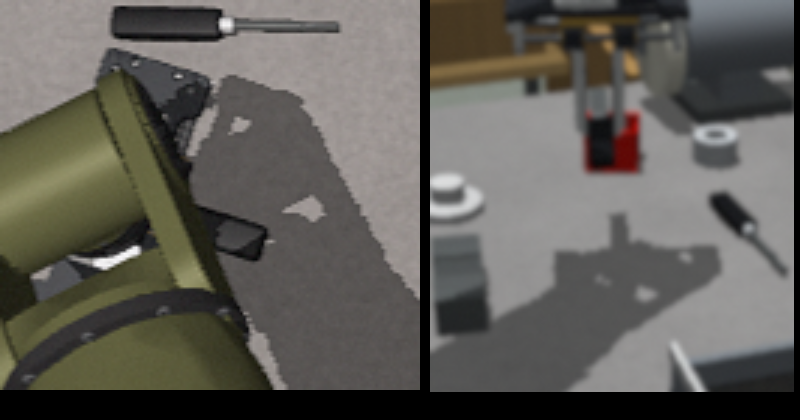

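The file is held, level, with its handle pointing toward the camera at the front of the gripper. In the top crop the butt is at about (265,245). The round file is undisturbed.

```bash
python3 -m inch '-0.6 0 0 0 0 0 0.5; -0.6 0 0 0 0 0 0.95; -0.6 0 0 0 0 0 0.95; -0.6 0 0 0 0 0 0.95; -0.6 0 0 0 0 0 0.95; -0.6 0 0 0 0 0 0.95; -0.6 0 0 0 0 0 0.95; -0.6 0 0 0 0 0 0.95; -0.6 0 0 0 0 0 0.6'
python3 -m inch '-0.6 0.1 0.5 0 0 0 0; -0.6 0.23 0.95 0 0 0 0; -0.6 0.23 0.95 0 0 0 0; -0.6 0.23 0.95 0 0 0 0; -0.6 0.23 0.95 0 0 0 0; -0.6 0.23 0.95 0 0 0 0; -0.6 0.23 0.95 0 0 0 0; -0.6 0.23 0.95 0 0 0 0'
python3 -m inch '-0.6 0.23 0.95 0 0 0 0; -0.6 0.23 0.95 0 0 0 0; -0.6 0.23 0.95 0 0 0 0; -0.6 0.23 0.95 0 0 0 0; -0.6 0.23 0.95 0 0 0 0; -0.6 0.23 0.95 0 0 0 0; -0.6 0.23 0.95 0 0 0 0; -0.6 0.1 0.4 0 0 0 0; -0.6 0 0 0 0 0 0; -0.6 0 0 0 0 0 0'
python3 p.py .526 -.151 .018 -.051
python3 - <<'E'
from m import *
t=camera("top");s=camera("side");o=np.zeros((420,800,3),np.uint8)
a=t["img"][180:320,345:480];b=s["img"][200:350,280:420]
o[:420,:405]=cv2.resize(a,None,fx=3,fy=3);o[:405,415:793]=cv2.resize(b,None,fx=2.7,fy=2.7);cv2.imwrite("pics/t3.png",o)
E
```

```text
time_s: 14.75
ee_pos: [0.4448, 0.2792, 0.1382]
eef_rot: [3.14, 0.002, -0.054]
force: [-0.8, -0.5, -2.3]
grip_width: 0.0256
grip_force: 19.9
time_s: 15.75
ee_pos: [0.4855, 0.0609, 0.139]
eef_rot: [3.141, 0.001, -0.047]
force: [0.8, 0.2, -1.4]
grip_width: 0.0259
grip_force: 19.9
time_s: 17.0
ee_pos: [0.5263, -0.1503, 0.1396]
eef_rot: [-3.141, 0.0, -0.049]
force: [0.2, -0.2, -1.2]
grip_width: 0.0257
grip_force: 19.9
t 17.0 pos [ 0.5263 -0.1503  0.1396] rpy [-3.141  0.    -0.049] q6 1.27 w 0.0257 gf 19.9 F [ 0.2 -0.2 -1.2]
turn [-0.    0.    0.01] then level shift [-0.01  0.02  4.05] in xy [-0.01  0.02  0.  ]
```

View pics/t3.png

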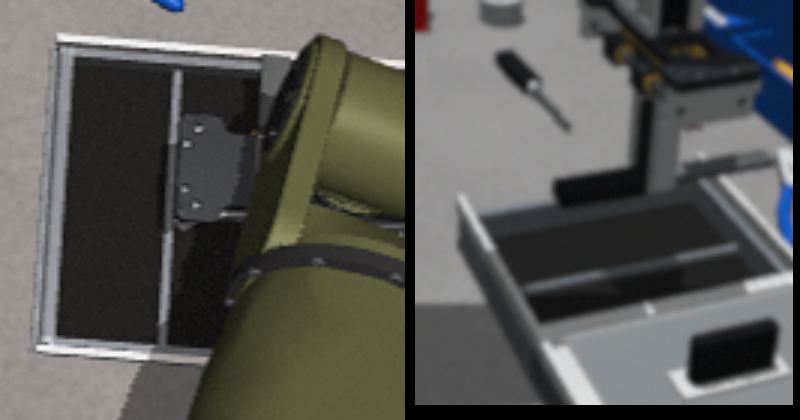

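The file hangs level along the lane, handle on the robot's side and blade pointing away. I lower it.

```bash
python3 - <<'E'
from h import *
import pickle
s=pickle.load(open("side0.pkl","rb"));print("butt expected px",proj(s,[.441,-.1465,.144]),"seen about 333 270")
E
python3 -m inch '-0.6 0 0 0.6 0 0 0; -0.6 0 0 0.9 0 0 0; -0.6 0 0 0.9 0 0 0; -0.6 0 0 0.8 0 0 0; -0.6 0 0 0.4 0 0 0; -0.6 0 0 0.2 0 0 0; -0.6 0 0 0.1 0 0 0; -0.6 0 0 0 0 0 0; -0.6 0 0 0 0 0 0'
python3 p.py .526 -.151 .017 -.051
```

```text
butt expected px [[329.7887989  272.51354881]] seen about 333 270
time_s: 18.23
ee_pos: [0.5269, -0.1512, 0.0233]
eef_rot: [3.141, -0.001, -0.05]
force: [0.2, 0.9, -2.4]
grip_width: 0.0258
grip_force: 19.9
t 18.23 pos [ 0.5269 -0.1512  0.0233] rpy [ 3.141e+00 -1.000e-03 -5.000e-02] q6 1.27 w 0.0258 gf 19.9 F [ 0.2  0.9 -2.4]
turn [ 0.   -0.    0.01] then level shift [-0.03 -0.    0.21] in xy [-0.03 -0.   -0.  ]
```

```bash
python3 -m inch '-0.6 0 0 0.1 0 0 0; -0.6 0 0 0.1 0 0 0; -0.6 0 0 0 0 0 0; -0.6 0 0 0 0 0 0'
python3 p.py .526 -.151 .017 -.051
```

```text
time_s: 18.73
ee_pos: [0.5267, -0.1511, 0.0167]
eef_rot: [3.142, -0.0, -0.05]
force: [0.1, -0.7, -0.2]
grip_width: 0.0259
grip_force: 20.0
t 18.73 pos [ 0.5267 -0.1511  0.0167] rpy [ 3.142 -0.    -0.05 ] q6 1.27 w 0.0259 gf 20.0 F [ 0.1 -0.7 -0.2]
turn [ 0.   -0.    0.01] then level shift [-0.02 -0.   -0.01] in xy [-0.02 -0.   -0.  ]
```

```bash
python3 -m inch '-0.2 0 0 0 0 0 0; -0.2 0 0 0 0 0 0; -0.2 0 0 0 0 0 0; -0.2 0 0 -0.3 0 0 0; -0.2 0 0 -1 0 0 0; -0.2 0 0 -1 0 0 0; -0.2 0 0 -1 0 0 0; -0.2 0 0 -1 0 0 0'
python3 p.py .6062 .268 .14 1.5965
```

```text
time_s: 19.73
ee_pos: [0.5265, -0.151, 0.1475]
eef_rot: [3.141, -0.001, -0.05]
force: [-0.1, -0.6, 0.6]
grip_width: 0.0376
grip_force: 0.0
t 19.73 pos [ 0.5265 -0.151   0.1475] rpy [ 3.141e+00 -1.000e-03 -5.000e-02] q6 1.27 w 0.0376 gf 0.0 F [-0.1 -0.6  0.6]
turn [ 0.   -0.   -9.43] then level shift [13.89  3.01  0.25] in xy [13.89  3.01  0.  ]
```

```bash
python3 -m inch '0.2 0 0 0 0 0 -0.95; 0.2 0 0 0 0 0 -0.95; 0.2 0 0 0 0 0 -0.95; 0.2 0 0 0 0 0 -0.95; 0.2 0 0 0 0 0 -0.95; 0.2 0 0 0 0 0 -0.95; 0.2 0 0 0 0 0 -0.95; 0.2 0 0 0 0 0 -0.95; 0.2 0 0 0 0 0 -0.95; 0.2 0 0 0 0 0 -0.88'
python3 -m inch '0.2 0.98 0.21 0 0 0 0; 0.2 0.98 0.21 0 0 0 0; 0.2 0.98 0.21 0 0 0 0; 0.2 0.98 0.21 0 0 0 0; 0.2 0.98 0.21 0 0 0 0; 0.2 0.98 0.21 0 0 0 0; 0.2 0.98 0.21 0 0 0 0'
python3 -m inch '0.2 0.98 0.21 0 0 0 0; 0.2 0.98 0.21 0 0 0 0; 0.2 0.98 0.21 0 0 0 0; 0.2 0.98 0.21 0 0 0 0; 0.2 0.98 0.21 0 0 0 0; 0.2 0.98 0.21 0 0 0 0; 0.2 0.98 0.21 0 0 0 0; 0.2 0 0 0 0 0 0'
python3 p.py .6062 .268 .005 1.5965
python3 - <<'E'
from m import *
import pickle
t=camera("top");cv2.imwrite("pics/t4.png",cv2.resize(t["img"][180:320,200:480],None,fx=2.8,fy=2.8));pickle.dump(t,open("top4.pkl","wb"))
E
```

```text
time_s: 20.98
ee_pos: [0.5266, -0.1511, 0.1464]
eef_rot: [3.141, 0.0, 1.601]
force: [0.2, 0.9, -0.3]
grip_width: 0.0565
grip_force: 0.0
time_s: 21.85
ee_pos: [0.5657, 0.0568, 0.1465]
eef_rot: [3.141, -0.0, 1.596]
force: [1.0, 0.1, 0.7]
grip_width: 0.0568
grip_force: 0.0
time_s: 22.85
ee_pos: [0.6042, 0.2641, 0.146]
eef_rot: [3.141, -0.0, 1.598]
force: [0.1, -1.2, -0.5]
grip_width: 0.0565
grip_force: 0.0
t 22.85 pos [0.6042 0.2641 0.146 ] rpy [ 3.141 -0.     1.598] q6 0.33 w 0.0565 gf 0.0 F [ 0.1 -1.2 -0.5]
turn [ 0.   -0.    0.01] then level shift [0.13 0.07 4.7 ] in xy [0.13 0.07 0.  ]
```

View pics/t4.png

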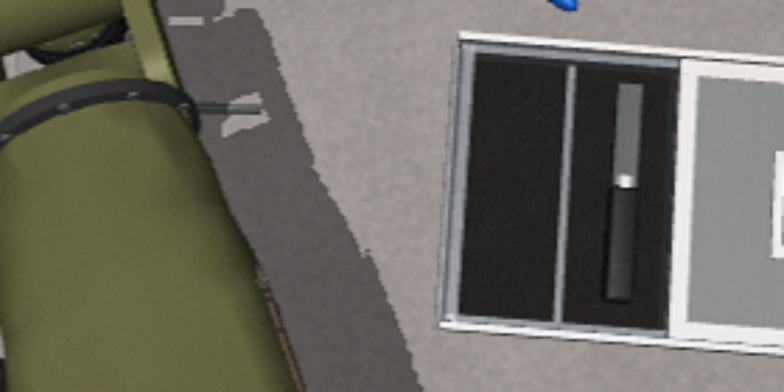

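The flat file lies straight in the inner lane, blade tip at crop (628,84), butt at (616,298), handle at the robot's end. On to the round file.

```bash
python3 - <<'E'
from h import *
import pickle
t=pickle.load(open("top4.pkl","rb"));y=-.051;C=np.array([.5336,-.1982]);Rm=np.array([[np.cos(y),-np.sin(y)],[np.sin(y),np.cos(y)]])
P=plane(t,np.array([[628,84],[616,299]])/2.8+[200,180],.024);print("tip,butt in tray",((P[:,:2]-C)@Rm).round(4))
E
python3 -m inch '0.2 0.13 0.07 0.6 0 0 0; 0.2 0 0 1 0 0 0; 0.2 0 0 1 0 0 0; 0.2 0 0 1 0 0 0; 0.2 0 0 0.6 0 0 0; 0.2 0 0 0.35 0 0 0; 0.2 0 0 0 0 0 0; 0.2 0 0 0 0 0 0'
python3 p.py .6062 .268 .005 1.5965
```

```text
tip,butt in tray [[ 0.0988  0.0437]
 [-0.0879  0.045 ]]
time_s: 23.9
ee_pos: [0.607, 0.2667, 0.0103]
eef_rot: [3.14, -0.0, 1.596]
force: [-0.3, 0.2, -0.0]
grip_width: 0.0561
grip_force: 0.0
t 23.9 pos [0.607  0.2667 0.0103] rpy [ 3.14  -0.     1.596] q6 0.33 w 0.0561 gf 0.0 F [-0.3  0.2 -0. ]
turn [ 0.01 -0.   -0.  ] then level shift [ 0.04 -0.03  0.18] in xy [ 0.04 -0.03 -0.  ]
```

```bash
python3 -m inch '0.2 0.04 0 0.18 0 0 0; 0.2 0 0 0 0 0 0; -0.6 0 0 0 0 0 0; -0.6 0 0 0 0 0 0; -0.6 0 0 0 0 0 0; -0.6 0 0 0 0 0 0; -0.6 0 0 0 0 0 0; -0.6 0 0 0 0 0 0' 20
python3 -m inch '-0.6 0 0 -0.5 0 0 0; -0.6 0 0 -1 0 0 0; -0.6 0 0 -1 0 0 0; -0.6 0 0 -1 0 0 0; -0.6 0 0 -1 0 0 0; -0.6 0 0 0 0 0 0'
python3 p.py .5235 -.0595 .14 3.0906
```

```text
time_s: 24.9
ee_pos: [0.6065, 0.2678, 0.0039]
eef_rot: [3.142, -0.0, 1.596]
force: [-0.2, 0.6, 0.0]
grip_width: 0.0261
grip_force: 19.9
time_s: 25.65
ee_pos: [0.6074, 0.2682, 0.1421]
eef_rot: [3.137, -0.002, 1.596]
force: [0.4, -0.9, -0.7]
grip_width: 0.0257
grip_force: 19.9
t 25.65 pos [0.6074 0.2682 0.1421] rpy [ 3.137e+00 -2.000e-03  1.596e+00] q6 0.34 w 0.0257 gf 19.9 F [ 0.4 -0.9 -0.7]
turn [ 0.03  0.01 -8.56] then level shift [  2.24 -11.05   0.07] in xy [  2.24 -11.05  -0.  ]
```

```bash
python3 -m inch '-0.6 0 0 0 0 0 -0.5; -0.6 0 0 0 0 0 -0.95; -0.6 0 0 0 0 0 -0.95; -0.6 0 0 0 0 0 -0.95; -0.6 0 0 0 0 0 -0.95; -0.6 0 0 0 0 0 -0.95; -0.6 0 0 0 0 0 -0.95; -0.6 0 0 0 0 0 -0.95; -0.6 0 0 0 0 0 -0.95; -0.6 0 0 0 0 0 -0.46'
python3 -m inch '-0.6 0.1 -0.5 0 0 0 0; -0.6 0.2 -0.95 0 0 0 0; -0.6 0.2 -0.95 0 0 0 0; -0.6 0.2 -0.95 0 0 0 0; -0.6 0.2 -0.95 0 0 0 0; -0.6 0.2 -0.95 0 0 0 0; -0.6 0.2 -0.95 0 0 0 0'
python3 -m inch '-0.6 0.2 -0.95 0 0 0 0; -0.6 0.2 -0.95 0 0 0 0; -0.6 0.2 -0.95 0 0 0 0; -0.6 0.2 -0.95 0 0 0 0; -0.6 0.2 -0.95 0 0 0 0; -0.6 0 -0.4 0 0 0 0; -0.6 0 0 0 0 0 0; -0.6 0 0 0 0 0 0'
python3 p.py .5235 -.0595 .018 3.0906
python3 - <<'E'
from m import *
t=camera("top");s=camera("side");o=np.zeros((420,800,3),np.uint8)
a=t["img"][180:320,345:480];b=s["img"][200:350,280:420]
o[:420,:405]=cv2.resize(a,None,fx=3,fy=3);o[:405,415:793]=cv2.resize(b,None,fx=2.7,fy=2.7);cv2.imwrite("pics/t5.png",o)
E
```

```text
time_s: 26.9
ee_pos: [0.606, 0.2676, 0.1375]
eef_rot: [-3.141, -0.002, 3.094]
force: [0.5, 0.1, -1.4]
grip_width: 0.0259
grip_force: 19.9
time_s: 27.78
ee_pos: [0.5568, 0.0823, 0.1383]
eef_rot: [-3.141, -0.001, 3.087]
force: [0.6, -1.2, -1.5]
grip_width: 0.0257
grip_force: 19.9
time_s: 28.78
ee_pos: [0.52, -0.0681, 0.1387]
eef_rot: [3.141, -0.0, 3.09]
force: [-0.4, 0.3, -0.2]
grip_width: 0.0259
grip_force: 19.9
t 28.77 pos [ 0.52   -0.0681  0.1387] rpy [ 3.141 -0.     3.09 ] q6 -1.72 w 0.0259 gf 19.9 F [-0.4  0.3 -0.2]
turn [ 0. -0. -0.] then level shift [-0.1   0.29  4.02] in xy [-0.1   0.29  0.  ]
```

View pics/t5.png

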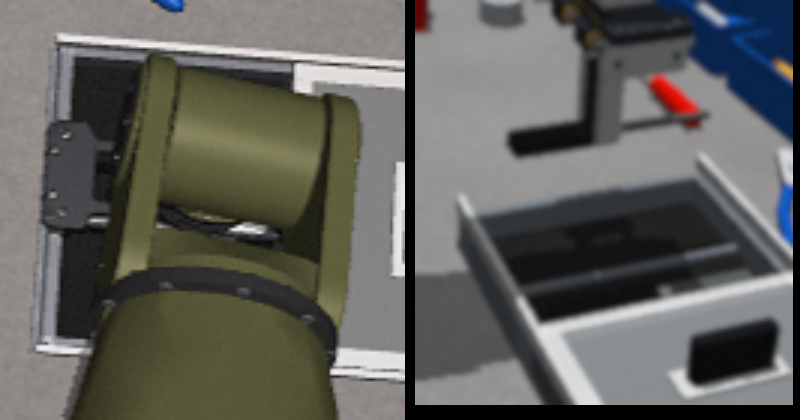

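The round file hangs level, its handle (side crop (515..590,140)) toward the robot. I centre it and lower it.

```bash
python3 -m inch '-0.6 -0.1 0.29 0.3 0 0 0; -0.6 0 0 0.9 0 0 0; -0.6 0 0 0.9 0 0 0; -0.6 0 0 0.8 0 0 0; -0.6 0 0 0.5 0 0 0; -0.6 0 0 0.3 0 0 0; -0.6 0 0 0.1 0 0 0; -0.6 0 0 0 0 0 0; -0.6 0 0 0 0 0 0'
python3 p.py .5235 -.0595 .016 3.0906
```

```text
time_s: 30.0
ee_pos: [0.5237, -0.0602, 0.0254]
eef_rot: [-3.141, 0.001, 3.09]
force: [-0.5, -0.4, -0.6]
grip_width: 0.0258
grip_force: 19.9
t 30.0 pos [ 0.5237 -0.0602  0.0254] rpy [-3.141e+00  1.000e-03  3.090e+00] q6 -1.7 w 0.0258 gf 19.9 F [-0.5 -0.4 -0.6]
turn [-0.    0.01 -0.  ] then level shift [0.01 0.02 0.31] in xy [0.01 0.02 0.  ]
```

```bash
python3 -m inch '-0.6 0 0 0.15 0 0 0; -0.6 0 0 0.1 0 0 0; -0.6 0 0 0.06 0 0 0; -0.6 0 0 0 0 0 0; -0.6 0 0 0 0 0 0'
python3 p.py .5235 -.0595 .016 3.0906
```

```text
time_s: 30.62
ee_pos: [0.5233, -0.0602, 0.0159]
eef_rot: [-3.142, -0.0, 3.09]
force: [-2.8, 0.9, 6.5]
grip_width: 0.026
grip_force: 19.9
t 30.62 pos [ 0.5233 -0.0602  0.0159] rpy [-3.142 -0.     3.09 ] q6 -1.7 w 0.026 gf 19.9 F [-2.8  0.9  6.5]
turn [-0. -0. -0.] then level shift [-0.    0.02 -0.  ] in xy [-0.    0.02  0.  ]
```

```bash
python3 -m inch '-0.2 0 0 0 0 0 0; -0.2 0 0 0 0 0 0; -0.2 0 0 0 0 0 0; -0.2 0 0 -0.3 0 0 0; -0.2 0 0 -1 0 0 0; -0.2 0 0 -1 0 0 0; -0.2 0 0 -1 0 0 0; -0.2 0 0 -1 0 0 0;-0.2 0 0 0 0 0 0'
python3 p.py .5285 -.287 .15 3.0906
```

```text
time_s: 31.75
ee_pos: [0.5243, -0.0603, 0.1471]
eef_rot: [-3.141, 0.004, 3.09]
force: [-0.1, -0.1, 0.1]
grip_width: 0.0378
grip_force: 0.0
t 31.75 pos [ 0.5243 -0.0603  0.1471] rpy [-3.141  0.004  3.09 ] q6 -1.7 w 0.0378 gf 0.0 F [-0.1 -0.1  0.1]
turn [-0.    0.03 -0.  ] then level shift [-0.52 -7.54 -0.1 ] in xy [-0.52 -7.54 -0.  ]
```

```bash
python3 -m inch '0 -0.07 -0.95 0 0 0 0; 0 -0.07 -0.95 0 0 0 0; 0 -0.07 -0.95 0 0 0 0; 0 -0.07 -0.95 0 0 0 0; 0 -0.07 -0.95 0 0 0 0; 0 -0.07 -0.95 0 0 0 0; 0 -0.07 -0.95 0 0 0 0; 0 -0.03 -0.9 0 0 0 0; 0 0 0 0 0 0 0; 0 0 0 0 0 0 0'
python3 p.py .5285 -.287 .066 3.0906
python3 - <<'E'
from m import *
import pickle
t=camera("top");cv2.imwrite("pics/t6.png",cv2.resize(t["img"][180:320,345:540],None,fx=4,fy=4));pickle.dump(t,open("top6.pkl","wb"))
E
```

```text
time_s: 33.0
ee_pos: [0.527, -0.2864, 0.1439]
eef_rot: [3.141, -0.001, 3.09]
force: [-0.2, 0.6, 0.5]
grip_width: 0.0471
grip_force: 0.0
t 33.0 pos [ 0.527  -0.2864  0.1439] rpy [ 3.141e+00 -1.000e-03  3.090e+00] q6 -2.08 w 0.0471 gf 0.0 F [-0.2  0.6  0.5]
turn [ 0.   -0.01 -0.  ] then level shift [-0.05 -0.02  2.6 ] in xy [-0.05 -0.02 -0.  ]
```

View pics/t6.png

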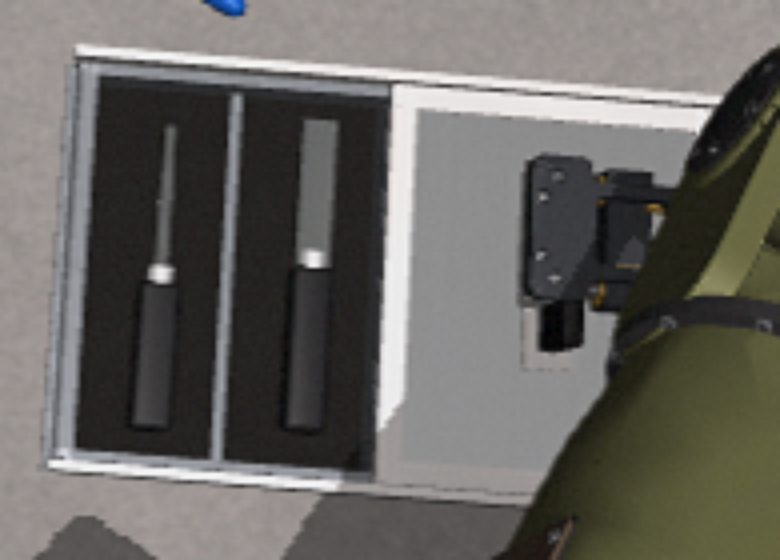

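Both files lie straight, one per lane, handles at the bottom (robot's end): round tip (171,124), butt (150,428); flat butt (304,430). I grip the fin and shut the guard.

```bash
python3 - <<'E'
from h import *
import pickle
t=pickle.load(open("top6.pkl","rb"));y=-.051;C=np.array([.5336,-.1982]);Rm=np.array([[np.cos(y),-np.sin(y)],[np.sin(y),np.cos(y)]])
P=plane(t,np.array([[171,124],[150,428],[319,120],[304,430]])/4+[345,180],.024);print("round tip,butt; flat tip,butt in tray",((P[:,:2]-C)@Rm).round(4).tolist())
E
python3 -m inch '0 -0.05 0 0.6 0 0 0; 0 0 0 0.9 0 0 0; 0 0 0 0.7 0 0 0; 0 0 0 0.4 0 0 0; 0 0 0 0 0 0 0; -0.9 0 0 0 0 0 0; -0.9 0 0 0 0 0 0; -0.9 0 0 0 0 0 0; -0.9 0 0 0 0 0 0; -0.9 0 0 0 0 0 0' 15
python3 -m inch '-0.9 0 0 0 0 0 0; -0.9 0 0 0 0 0 0'
python3 p.py .5377 -.102 .066 3.0906
```

```text
round tip,butt; flat tip,butt in tray [[0.0895, 0.1322], [-0.095, 0.1341], [0.0989, 0.0425], [-0.0894, 0.0425]]
time_s: 34.3
ee_pos: [0.5289, -0.2865, 0.0669]
eef_rot: [3.14, 0.0, 3.09]
force: [-0.5, 6.1, 3.4]
grip_width: 0.0138
grip_force: 15.0
time_s: 34.55
ee_pos: [0.5289, -0.2865, 0.0669]
eef_rot: [3.14, 0.0, 3.09]
force: [-0.8, 6.6, 3.2]
grip_width: 0.0139
grip_force: 15.0
t 34.55 pos [ 0.5289 -0.2865  0.0669] rpy [3.14 0.   3.09] q6 -2.08 w 0.0139 gf 15.0 F [-0.8  6.6  3.2]
turn [ 0.01  0.   -0.  ] then level shift [0.02 6.16 0.03] in xy [0.02 6.16 0.  ]
```

```bash
python3 -m inch '-0.9 0 0.3 0 0 0 0; -0.9 0 0.7 0 0 0 0; -0.9 0 0.9 0 0 0 0; -0.9 0 0.9 0 0 0 0; -0.9 0 0.9 0 0 0 0; -0.9 0 0.9 0 0 0 0; -0.9 0 0.7 0 0 0 0; -0.9 0 0.4 0 0 0 0; -0.9 0 0.2 0 0 0 0; -0.9 0 0 0 0 0 0'
python3 p.py .5377 -.102 .066 3.0906
```

```text
time_s: 35.8
ee_pos: [0.5382, -0.1101, 0.0668]
eef_rot: [3.141, 0.001, 3.09]
force: [5.0, 1.3, 3.1]
grip_width: 0.0139
grip_force: 15.0
t 35.8 pos [ 0.5382 -0.1101  0.0668] rpy [3.141e+00 1.000e-03 3.090e+00] q6 -1.79 w 0.0139 gf 15.0 F [5.  1.3 3.1]
turn [ 0.  0. -0.] then level shift [0.03 0.27 0.03] in xy [0.03 0.27 0.  ]
```

```bash
python3 -m inch '-0.9 0 0.15 0 0 0 0; -0.9 0 0.1 0 0 0 0; -0.9 0 0.05 0 0 0 0; -0.9 0 0 0 0 0 0; -0.9 0 0 0 0 0 0'
python3 p.py .5377 -.102 .066 3.0906
```

```text
time_s: 36.42
ee_pos: [0.5387, -0.1018, 0.0668]
eef_rot: [3.142, 0.001, 3.089]
force: [4.8, -0.7, 3.2]
grip_width: 0.0138
grip_force: 15.0
t 36.42 pos [ 0.5387 -0.1018  0.0668] rpy [3.142e+00 1.000e-03 3.089e+00] q6 -1.77 w 0.0138 gf 15.0 F [ 4.8 -0.7  3.2]
turn [ 0.    0.01 -0.01] then level shift [ 0.03 -0.01  0.03] in xy [ 0.03 -0.01 -0.  ]
```

```bash
python3 -m inch '-0.9 0 0.1 0 0 0 0; -0.9 0 0 0 0 0 0; -0.9 0 0 0 0 0 0'; python3 p.py .5377 -.102 .066 3.0906
```

```text
time_s: 36.8
ee_pos: [0.5387, -0.1017, 0.0668]
eef_rot: [-3.137, 0.001, 3.089]
force: [4.0, -21.1, -0.1]
grip_width: 0.0138
grip_force: 15.0
t 36.8 pos [ 0.5387 -0.1017  0.0668] rpy [-3.137e+00  1.000e-03  3.089e+00] q6 -1.77 w 0.0138 gf 15.0 F [  4.  -21.1  -0.1]
turn [-0.02  0.01 -0.01] then level shift [ 0.03 -0.01  0.03] in xy [ 0.03 -0.01 -0.  ]
```

Shut stop reached. I ease off, release, rise and move clear for a last look.

```bash
python3 -m inch '-0.9 0 -0.1 0 0 0 0; 0 0 0 0 0 0 0; 0 0 0 0 0 0 0; 0 0 0 0 0 0 0; 0 0 0 -0.5 0 0 0; 0 0 0 -1 0 0 0; 0 0 0 -1 0 0 0; 0 0 0 -1 0 0 0; 0 0 0 -1 0 0 0; 0 0 0 -0.5 0 0 0'
python3 -m inch '0 0 -1 0 0 0 0; 0 0 -1 0 0 0 0; 0 0 -1 0 0 0 0; 0 0 -1 0 0 0 0; 0 0 -1 0 0 0 0; 0 0 -1 0 0 0 0; 0 0 0 0 0 0 0; 0 0 0 0 0 0 0'
python3 - <<'E'
from m import *
t=camera("top");cv2.imwrite("pics/t7.png",cv2.resize(t["img"][130:390,120:550],None,fx=1.85,fy=1.85))
E
```

```text
time_s: 38.05
ee_pos: [0.5386, -0.1015, 0.2189]
eef_rot: [-3.141, 0.003, 3.09]
force: [-0.9, -0.7, -0.2]
grip_width: 0.0469
grip_force: 0.0
time_s: 39.05
ee_pos: [0.529, -0.2806, 0.2164]
eef_rot: [3.141, -0.0, 3.09]
force: [0.6, 0.6, -0.2]
grip_width: 0.0473
grip_force: 0.0
```

View pics/t7.png

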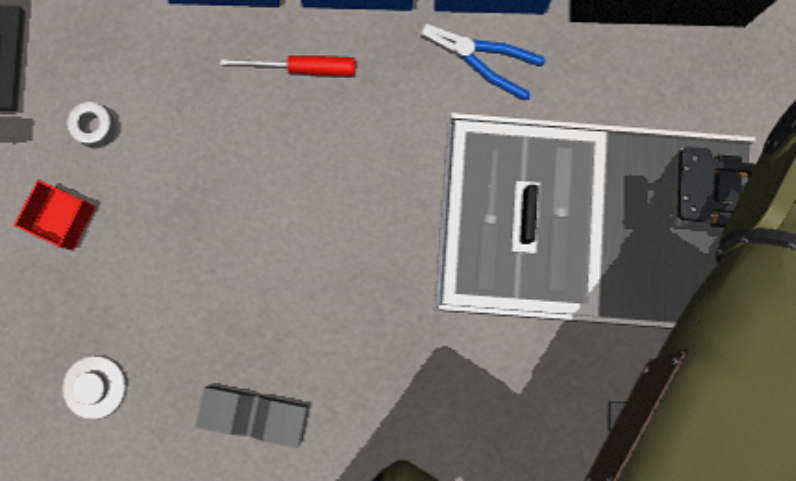

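The guard is shut over both files (seen at (490,220) and (560,215) through the window), and the visible bystanders are undisturbed; the arm hides the brush.

```bash
python3 -c "
from station import ticket
print(ticket.hand_in())"
```

```text
the job is handed in; nothing more can be done
None
```

The job is handed in at about 39 s of the 72 s allowed: both files lie flat and straight with their handles at the robot's end (flat in the inner lane, round in the outer), the guard is shut against its stop, and the bystanders in view had not moved; the arm hid the brush in the last picture, and hand-in returned no verdict.

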